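# Take the gear cover off its keyhole studs

## Robot

A 7-joint arm with a two-finger parallel gripper is mounted at the origin on the work surface. World frame = base frame: x ahead of the robot, y to its left, z up, the work surface at z = 0. Lengths are in m, angles in rad, forces in N, time in s.
With the tool pointing down it reaches from about 0.425 to 0.95 m from the base axis. Payload 4.7 kg.
Tool frame: the origin (TCP) lies midway between the tips of the shut fingers; the grasp point (between the pads) lies 19 mm behind it (arm.grip_point_offset is the distance from the TCP to the grasp point, in m); z points along the fingers, y is the line along which they close (so a half turn about z gives the same grasp; the last joint's range is limited). The gripper opens to 87 mm and grips with 3 to 60 N. Pads are 19 mm wide; open, the fingers measure 117 mm over their backs; the gripper's body (75 mm by 190 mm) begins 51 mm behind the grasp point.
Start: joints at [-1.254, 0.469, -0.049, 1.532, 0.024, 1.141, -0.082], TCP at [0.229, 0.635, 0.223] pointing down, gripper open.
Joint ranges: [-2.59, 2.59], [-0.33, 1.99], [-1.39, 1.29], [0.1, 2.45], [-1.04, 4.18], [0.21, 1.99], [-2.66, 2.66]. Speed limits (rad/s): [2.57, 2.57, 3.14, 3.14, 3.14, 3.14, 3.14].

## Interface

Orientations are given as a unit quaternion [x, y, z, w].
In Python, from bench import arm gives the robot as it stands. The module is installed in compiled form; this text tells all that it offers.
- The arm moves only by the tool apply_moves, never from a script. Its argument "motion" is a list of rows, each an object of numbers: "gripper": the gripper's target within -1 to 1 (fully open at 1, half-way at 0, shut at -1); "tx", "ty", "tz": the shift along the tool's x, y, z in m; "wx", "wy", "wz": the turn, a rotation vector about the tool's x, y, z in rad. In form: [{"gripper": .., "tx": .., "ty": .., "tz": .., "wx": .., "wy": .., "wz": ..}, ...]. A call has 1 to 5 rows; each row is the pose to reach, as a shift and turn from the pose commanded when the call began, along the tool's axes at that moment; what a row does not reach only later rows make up. A row lasts 1/10 s, in which the tool goes at most 50 mm and 8.59 degrees, less where a joint would pass 70% of its speed; a pose out of reach is approached as far as the arm can. A call with a gripper value outside its range is refused whole. The fingers move at their own pace and stop on an object; "grip_force" is the grip in N (left out, the last holds). Time passes only in rows, so rows that repeat a pose let the fingers close. It gives the time, the measured TCP pose, the force, the opening and the grip force at its end, in the units of the state.
- arm.observe(): the state, without advancing time (a new reading comes with each control period).
- arm.snapshot(name): name is "scene" or "top" or "wrist"; returns (picture, depth): 400x640x3 uint8, red, green, blue; 400x640 float32, m along the optical axis (not along the pixel's ray), 0 where there is no reading.
- arm.camera_model(name): a dict with "mtx" (3x3 intrinsics, pixels), "cam_to_world" (4x4, takes a point from camera to world coordinates); the wrist camera has in their place "T_tool_cam" (4x4, takes a point from camera to tool coordinates, whose origin is the TCP and whose axes are the flange's). Camera axes: x right, y down, z forward; pixel columns grow to the right and rows downward; lengths in m; the calibration is good to about 2 mm. The wrist camera is an equidistant fisheye: a pixel r from the principal point sees the ray r / f radians off the axis. A picture is of the moment at which its call begins: read the wrist's pose just before it. camera_model takes no time and is no camera call.
- arm.finish_job(): hands the job in; it is judged then, once.
The state is a dict: "clock": time; "joints": joint angles; "qd": joint speeds; "tau": joint torques, N m; "tcp_pos": TCP position; "tool_rot": TCP orientation; "contact_force": force on the tool from outside, world axes, zero at the start; "moment": the same for the moment, N m; "finger_gap": opening from 0.0 (shut) to 1.0 (fully open); "finger_force": force on a finger pad.
Only numpy, scipy, OpenCV 4.12 (cv2) and the standard library are available. Lean on these libraries where they do the work, as an engineer would, in place of code of your own. Each camera call takes 0.05 s, during which the arm holds its last target. There are 200 camera calls.

## Task

Slide the grey gear cover on the gearbox's sloped front in the direction of its orange arrow until you feel it stop, without forcing it against its hidden studs, and lift it straight off. Lay it gently on the blue mat, flat with the handle up, centred with its long side along the mat's long side, and let go. Leave the other things on the bench and gearbox where they are.

Things in the scene. Friction and masses are not known exactly. Their poses are not given: they have to be found in the camera images.
- cover_grip (a point): Centre of the handle bar of the grey gear cover hanging on the gearbox's slope; 58 mm out from the cover's back plane. Black bridge handle: bar 90 mm long (along x), 14 mm wide, 12 mm thick, on a post at each end, 30 mm free under it. Axes: x up the slope along the bar; z straight out of the slope, 28 degrees off vertical towards the robot (up when laid flat); y along the orange arrow.
- cover: The cover, a shallow sheet-metal box 130 mm (x) by 200 mm (y), 22 mm deep (z), about 0.45 kg. Origin at the centre of its back plane, axes as the handle's. Two keyhole slots in its back, hidden from view and running along y, hang it on two headed studs (heads 18 mm). It can move about 3 mm out from the slope until it slides free; 15 mm along z then takes it off the heads.
- cover_arrow (a point): Tip of the orange arrow on the cover's front, pointing to the cover's +y, the robot's left: the way it slides to come off. It slides 16 to 46 mm, with 1 to 6 N of friction unless pressed on the slope, until the stud heads meet firm stops inside; there the wide ends let them through (2.5 mm of play or more). How far differs each time and cannot be seen, only felt.
- gearbox: Green cast gearbox fixed to the bench, 280 mm deep, 320 mm wide, 177 mm high. Origin: bench level, middle of its front lower edge; x to its back, y to the left, z up. Front is upright for 73 mm, then slopes back at 28 degrees above level to the flat top ledge. Carries the two studs, hidden behind the cover.
- mat: Blue rubber mat fixed on the bench, 170 mm (x) by 240 mm (y), 5 mm thick; origin at the centre of its underside.
- hub_mid (a point): Bystander: turned aluminium hub, 60 mm across, 34 mm high, on the gearbox's top ledge; centre.
- spanner_grip (a point): Bystander: steel spanner 150 mm long lying on the gearbox's top ledge; point on its handle.
- toolholder_mid (a point): Bystander: dark steel block tool holder 70 x 50 x 45 mm with a cutter, on the bench beyond the mat; centre.
- oil_mid (a point): Bystander: yellow-labelled oil bottle, 54 mm across, 130 mm high, standing beyond the mat; centre.
- chuck_key_mid (a point): Bystander: steel T-shaped chuck key 110 mm long lying on the bench; centre.
- brush_grip (a point): Bystander: bench brush lying on the bench; point on its handle.
- pot_mid (a point): Bystander: small open aluminium pot, 70 mm across, 60 mm high; centre.
Mind the look-alikes: they are no part of the job. Several things have the shape of the cover; the one meant has the colours described above.

How it is judged:
By the outcome, as a careful person would: the job done as asked, in the order asked, and still so for the second after the job is handed in, with the robot touching nothing.
It also fails if it takes over 48 s, if anything falls off the work surface, if the arm or the gripper's body presses on something with over 40 N, if the wrist force passes 120 N, or if a joint passes its speed limit or range.

## Working session

There is one attempt and no reset: what is moved stays moved. The work goes in short steps, Python scripts to look and compute and a tool call to move; the robot and the scene stay as the last step left them, time stands still between calls to the robot, and variables do not carry over. Pictures are saved under pics/ and viewed, at most 10 in all, crops included, and the job is handed in when it is done.

Besides the shell and the picture viewer there is one more tool, called after "Emit:" as name(argument=value, ...) on one line, values as JSON. apply_moves: Moves the arm, as the interface text tells. Its arguments: {"type":"object","properties":{"motion":{"type":"array"},"grip_force":{"type":"number"}},"required":["motion"]}

```bash
mkdir -p pics
cat > h.py <<'E'
import numpy as np, cv2
from bench import arm
from scipy.spatial.transform import Rotation as R
def snap(n):
    im,d=arm.snapshot(n); m=arm.camera_model(n); np.savez(f'pics/{n}.npz',im=im,d=d,K=m['mtx'],T=m.get('cam_to_world',np.eye(4)))
    return im,d
def cloud(n):
    z=np.load(f'pics/{n}.npz'); d=z['d'];K=z['K'];v,u=np.mgrid[:d.shape[0],:d.shape[1]]
    p=np.stack([(u-K[0,2])/K[0,0]*d,(v-K[1,2])/K[1,1]*d,d],-1)
    return z['im'],p@z['T'][:3,:3].T+z['T'][:3,3],d
E
python3 - <<'E'
from h import *
a,_=snap('scene');b,_=snap('top')
cv2.imwrite('pics/s.png',a[:,:,::-1]);cv2.imwrite('pics/t.png',b[:,:,::-1])
print(arm.observe()); print(arm.camera_model('top')['cam_to_world'],arm.camera_model('wrist'))
E
```

```text
{'clock': 0.1, 'joints': array([-1.25393125,  0.46936189, -0.04865887,  1.53359524,  0.02413449,
        1.14098619, -0.08229129]), 'qd': array([ 0.0001848 , -0.00062637,  0.00076341, -0.00267368, -0.00096908,
       -0.00200489, -0.0006514 ]), 'tau': array([ 3.53892656e-04, -5.09171784e+01, -8.14582966e-02, -2.36829597e+01,
       -6.14527892e-02,  3.44483647e-02,  5.17599813e-05]), 'tcp_pos': array([0.22854352, 0.63455021, 0.22159504]), 'tool_rot': array([ 1.71968572e-01,  9.85102042e-01, -8.73516303e-04, -1.20033471e-04]), 'contact_force': array([ 0.02671135, -0.85290942, -0.02059187]), 'moment': array([ 0.02384472, -0.03942532,  0.00051216]), 'finger_force': 0.0, 'finger_gap': 0.9966669021765913}
[[-0.01776253 -0.99605198  0.08697673  0.39237209]
 [-0.99968964  0.01921226  0.01585934 -0.00898449]
 [-0.01746774 -0.08666803 -0.9960841   1.56263555]
 [ 0.          0.          0.          1.        ]] {'mtx': array([[309.70691629,   0.        , 319.74666885],
       [  0.        , 309.70691629, 199.19797863],
       [  0.        ,   0.        ,   1.        ]]), 'T_tool_cam': array([[-9.70124216e-04, -9.65599556e-01, -2.60031837e-01,
         7.09012542e-02],
       [ 9.99999465e-01, -8.43390614e-04, -5.98950099e-04,
        -4.48173186e-04],
       [ 3.59037538e-04, -2.60032279e-01,  9.65599858e-01,
        -1.61912227e-01],
       [ 0.00000000e+00,  0.00000000e+00,  0.00000000e+00,
         1.00000000e+00]])}
```

View pics/s.png

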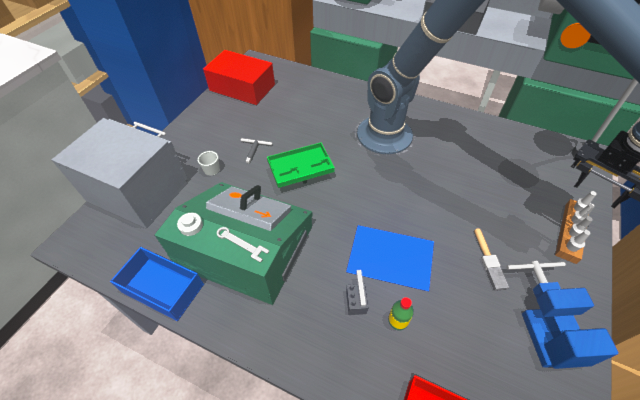

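View pics/t.png

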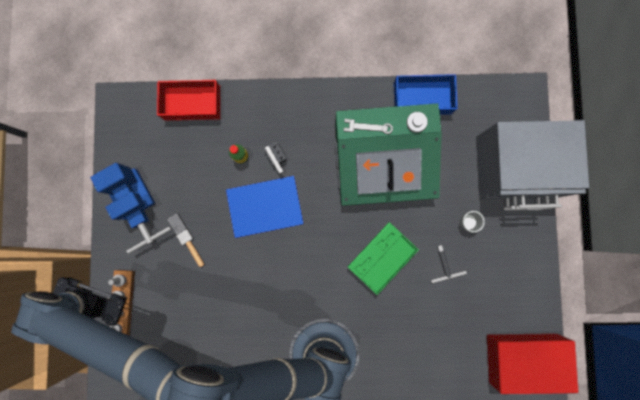

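The top view shows the gearbox at (388,155), the cover at (390,171) with its handle at (391,174) and the arrow pointing left. The mat is at (265,207), turned a few degrees.

```bash
cat > m.py <<'E'
from h import *
im,P,d=cloud('top')
hsv=cv2.cvtColor(im,cv2.COLOR_RGB2HSV)
def roi(m,u0,u1,v0,v1):
    k=np.zeros(m.shape,bool);k[v0:v1,u0:u1]=1;return m&k&(d>0)
H,S,V=[hsv[...,i] for i in range(3)]
def rect(q): 
    r=cv2.minAreaRect((q[:,:2]*1000).astype(np.float32)); return np.round(cv2.boxPoints(r),1).tolist(),r
mat=roi((H>100)&(H<125)&(S>150)&(V>80),220,310,170,245)
q=P[mat];print('mat',rect(q),q[:,2].mean())
g=roi((H>65)&(H<90)&(S>80),330,445,100,210);q=P[g]
top=q[q[:,2]>.16];print('gear',rect(q),'z',q[:,2].max(),'top',rect(top))
c=roi(((S<60)&(V>80))|((H<15)&(S>150)),352,428,145,198); c=cv2.erode(c.astype(np.uint8),np.ones((3,3)))>0
q=P[c];A=np.c_[q[:,:2],np.ones(len(q))]
co=np.linalg.lstsq(A,q[:,2],rcond=None)[0]; r=q[:,2]-A@co; k=abs(r)<.006
co=np.linalg.lstsq(A[k],q[k,2],rcond=None)[0]
n=np.r_[-co[:2],1];n/=np.linalg.norm(n);print('normal',n,np.degrees(np.arccos(n[2])),np.degrees(np.arctan2(n[1],n[0])))
r=q[:,2]-A@co
x=np.r_[-n[0],-n[1],0];x/=np.linalg.norm(x);x=x*n[2]+np.r_[0,0,1]*np.hypot(n[0],n[1]);y=np.cross(n,x)
print('x',x,'y',y)
q=P[roi(np.ones_like(mat),352,428,140,205)]; 
Bm=np.c_[x,y,n]; L=q@Bm; off=np.median(P[c][k]@n); 
Cc=(P[c][k])@Bm
ro=cv2.minAreaRect((Cc[:,:2]*1000).astype(np.float32));print('cover uv',ro,'off',off)
h=L[(L[:,2]-off>.025)&(L[:,2]-off<.05)]
rh=cv2.minAreaRect((h[:,:2]*1000).astype(np.float32));print('handle',rh,len(h),np.percentile(h[:,2]-off,[5,50,95]))
for nm,cc in(('cover',ro[0]),('handle',rh[0])): print(nm, Bm@np.r_[np.array(cc)/1000,off])
print('grip pt',Bm@np.r_[np.array(rh[0])/1000,off+.036])
E
python3 m.py
```

```text
mat ([[393.70001220703125, 299.5], [436.20001220703125, 63.599998474121094], [603.0999755859375, 93.69999694824219], [560.5999755859375, 329.6000061035156]], ((498.4090576171875, 196.6029052734375), (169.61122131347656, 239.65338134765625), 10.203346252441406)) 0.004032895987883712
gear ([[493.29998779296875, -67.30000305175781], [513.5999755859375, -422.29998779296875], [849.0, -403.20001220703125], [828.7000122070312, -48.099998474121094]], ((671.138427734375, -235.23104858398438), (335.9871520996094, 355.6685791015625), 3.2666220664978027)) z 0.18642840786428505 top ([[646.5999755859375, -58.5], [664.4000244140625, -378.20001220703125], [798.0999755859375, -370.79998779296875], [780.4000244140625, -51.099998474121094]], ((722.3764038085938, -214.62916564941406), (133.97239685058594, 320.20166015625), 3.172654628753662))
normal [-0.45771411 -0.0253951   0.88873668] 27.285074605383763 -176.82434518785146
x [0.88737193 0.04923358 0.45841806] y [-0.05539726  0.99846439  0.        ]
cover uv ((578.7089233398438, -247.47109985351562), (131.5059051513672, 198.1886749267578), 0.050051115453243256) off -0.13694338676004006
handle ((578.44091796875, -247.11807250976562), (13.942367553710938, 91.97789001464844), 89.68013763427734) 150 [0.0304873  0.04152359 0.04543651]
cover [ 0.58992019 -0.21512148  0.14358401]
handle [ 0.58966282 -0.21478219  0.14346115]
grip pt [ 0.57318511 -0.21569641  0.17545567]
```

```bash
cat >> h.py <<'E'
yaw=np.radians(3.2);sl=np.radians(28)
def frame(yaw,sl):
    n=np.array([-np.sin(sl)*np.cos(yaw),-np.sin(sl)*np.sin(yaw),np.cos(sl)]);y=np.array([-np.sin(yaw),np.cos(yaw),0]);return np.c_[-np.cross(y,n),y,-n]
G=frame(yaw,sl); grip=np.array([.5729,-.2159,.1753]); tcpg=grip+.019*G[:,2]
def to(p,Rt,s=None):
    s=s or arm.observe(); R0=R.from_quat(s['tool_rot'])
    print('shift',np.round(R0.inv().apply(np.array(p)-s['tcp_pos']),4),'turn',np.round((R0.inv()*R.from_matrix(Rt)).as_rotvec(),4))
def st():
    s=arm.observe();print(s['clock'],np.round(s['tcp_pos'],4),'F',np.round(s['contact_force'],2),'M',np.round(s['moment'],2),'gap',s['finger_gap'],s['finger_force'])
E
python3 - <<'E'
from h import *
to([.48,.22,.32],frame(yaw,.15))
E
```

```text
shift [-0.377  -0.305  -0.0978] turn [-0.0319 -0.1483 -0.4006]
```

Emit:
apply_moves(motion=[{"gripper": 1, "tx": -0.377, "ty": -0.305, "tz": -0.098, "wx": -0.03, "wy": -0.148, "wz": -0.4}, {"gripper": 1, "tx": -0.377, "ty": -0.305, "tz": -0.098, "wx": -0.03, "wy": -0.148, "wz": -0.4}, {"gripper": 1, "tx": -0.377, "ty": -0.305, "tz": -0.098, "wx": -0.03, "wy": -0.148, "wz": -0.4}, {"gripper": 1, "tx": -0.377, "ty": -0.305, "tz": -0.098, "wx": -0.03, "wy": -0.148, "wz": -0.4}, {"gripper": 1, "tx": -0.377, "ty": -0.305, "tz": -0.098, "wx": -0.03, "wy": -0.148, "wz": -0.4}])

```text
clock: 0.6
tcp_pos: [0.3559, 0.4235, 0.2721]
tool_rot: [-0.028, 0.997, 0.002, 0.075]
contact_force: [0.5, 0.5, 0.7]
finger_gap: 0.997
finger_force: 0.0
```

Run:
```python
from h import *
st();to([.48,.22,.32],frame(yaw,.15));to(tcpg-.09*G[:,2],G)
```

```text
0.6 [0.3559 0.4235 0.2721] F [0.52 0.46 0.7 ] M [ 0.03  0.16 -0.02] gap 0.9972025922937351 0.0
shift [-0.1184 -0.2102 -0.0305] turn [-0.0005 -0.0004  0.0004]
shift [-0.1406 -0.6506  0.0561] turn [-0.0005 -0.3391  0.0005]
```

Emit:
apply_moves(motion=[{"gripper": 1, "tx": -0.12, "ty": -0.21, "tz": -0.03, "wy": -0.05}, {"gripper": 1, "tx": -0.12, "ty": -0.21, "tz": -0.03, "wy": -0.1}, {"gripper": 1, "tx": -0.12, "ty": -0.21, "tz": -0.03, "wy": -0.15}, {"gripper": 1, "tx": -0.12, "ty": -0.21, "tz": -0.03, "wy": -0.2}, {"gripper": 1, "tx": -0.12, "ty": -0.24, "tz": -0.03, "wy": -0.25}])

```text
invalid input
```

Run:
```python
from h import *
st();to(tcpg-.09*G[:,2],G)
```

```text
0.6 [0.3559 0.4235 0.2721] F [0.52 0.46 0.7 ] M [ 0.03  0.16 -0.02] gap 0.9972025922937351 0.0
shift [-0.1406 -0.6506  0.0561] turn [-0.0005 -0.3391  0.0005]
```

All keys seem to be required.

Emit:
apply_moves(motion=[{"gripper": 1, "tx": -0.12, "ty": -0.21, "tz": -0.03, "wx": 0, "wy": -0.05, "wz": 0}, {"gripper": 1, "tx": -0.12, "ty": -0.21, "tz": -0.03, "wx": 0, "wy": -0.1, "wz": 0}, {"gripper": 1, "tx": -0.12, "ty": -0.21, "tz": -0.03, "wx": 0, "wy": -0.15, "wz": 0}, {"gripper": 1, "tx": -0.12, "ty": -0.21, "tz": -0.03, "wx": 0, "wy": -0.2, "wz": 0}, {"gripper": 1, "tx": -0.12, "ty": -0.24, "tz": -0.03, "wx": 0, "wy": -0.25, "wz": 0}])

```text
clock: 1.1
tcp_pos: [0.4771, 0.2103, 0.3179]
tool_rot: [-0.027, 0.979, 0.006, 0.2]
contact_force: [0.7, 0.3, -0.0]
finger_gap: 0.996
finger_force: 0.0
```

Run:
```python
from h import *
st();to(tcpg-.09*G[:,2],G)
```

```text
1.1 [0.4771 0.2103 0.3179] F [ 0.71  0.34 -0.03] M [ 0.03  0.45 -0.03] gap 0.9961685068496317 0.0
shift [-0.0045 -0.4309  0.0887] turn [-0.0001 -0.0855 -0.001 ]
```

Emit:
apply_moves(motion=[{"gripper": 1, "tx": -0.002, "ty": -0.25, "tz": 0.03, "wx": 0, "wy": -0.085, "wz": 0}, {"gripper": 1, "tx": -0.002, "ty": -0.25, "tz": 0.03, "wx": 0, "wy": -0.085, "wz": 0}, {"gripper": 1, "tx": -0.002, "ty": -0.25, "tz": 0.03, "wx": 0, "wy": -0.085, "wz": 0}, {"gripper": 1, "tx": -0.002, "ty": -0.25, "tz": 0.03, "wx": 0, "wy": -0.085, "wz": 0}, {"gripper": 1, "tx": -0.002, "ty": -0.25, "tz": 0.03, "wx": 0, "wy": -0.085, "wz": 0}])

```text
clock: 1.6
tcp_pos: [0.5022, -0.0373, 0.2902]
tool_rot: [-0.027, 0.97, 0.007, 0.24]
contact_force: [0.8, 0.7, 0.0]
finger_gap: 1.001
finger_force: 0.0
```

Run:
```python
from h import *
st();to(tcpg-.09*G[:,2],G)
```

```text
1.6 [ 0.5022 -0.0373  0.2902] F [0.82 0.65 0.03] M [0.08 0.52 0.03] gap 1.001362295604928 0.0
shift [-0.     -0.1823  0.0589] turn [ 0.0001 -0.0033 -0.0011]
```

Emit:
apply_moves(motion=[{"gripper": 1, "tx": 0, "ty": -0.182, "tz": 0.059, "wx": 0, "wy": -0.003, "wz": 0}, {"gripper": 1, "tx": 0, "ty": -0.182, "tz": 0.059, "wx": 0, "wy": -0.003, "wz": 0}, {"gripper": 1, "tx": 0, "ty": -0.182, "tz": 0.059, "wx": 0, "wy": -0.003, "wz": 0}, {"gripper": 1, "tx": 0, "ty": -0.182, "tz": 0.059, "wx": 0, "wy": -0.003, "wz": 0}, {"gripper": 1, "tx": 0, "ty": -0.182, "tz": 0.059, "wx": 0, "wy": -0.003, "wz": 0}])

```text
clock: 2.1
tcp_pos: [0.5366, -0.199, 0.2408]
tool_rot: [-0.028, 0.971, 0.009, 0.238]
contact_force: [0.3, 1.7, 0.8]
finger_gap: 1.002
finger_force: 0.0
```

Run:
```python
from h import *
st();to(tcpg-.0*G[:,2],G)
im,d=snap('wrist');cv2.imwrite('pics/w.png',im[:,:,::-1])
# project handle bar ends & cover arrow points into the wrist image
m=arm.camera_model('wrist');s=arm.observe();T=np.eye(4);T[:3,:3]=R.from_quat(s['tool_rot']).as_matrix();T[:3,3]=s['tcp_pos'];C=T@m['T_tool_cam']
for a in(-.045,0,.045):
    p=grip+a*-G[:,0]-.006*G[:,2];q=C[:3,:3].T@(p-C[:3,3]);th=np.arctan2(np.hypot(q[0],q[1]),q[2]);print(q[2],m['mtx'][:2,2]+m['mtx'][0,0]*th*q[:2]/np.hypot(q[0],q[1]))
```

```text
2.1 [ 0.5366 -0.199   0.2408] F [0.29 1.73 0.77] M [0.05 0.5  0.07] gap 1.0015150167090356 0.0
shift [-0.0011 -0.0194  0.0933] turn [ 0.0048 -0.0072 -0.0001]
0.2300099095549832 [306.90049604 155.13974437]
0.2413690394052347 [307.72705921 212.75769408]
0.2527281692554862 [308.71080919 264.50764848]
```

View pics/w.png

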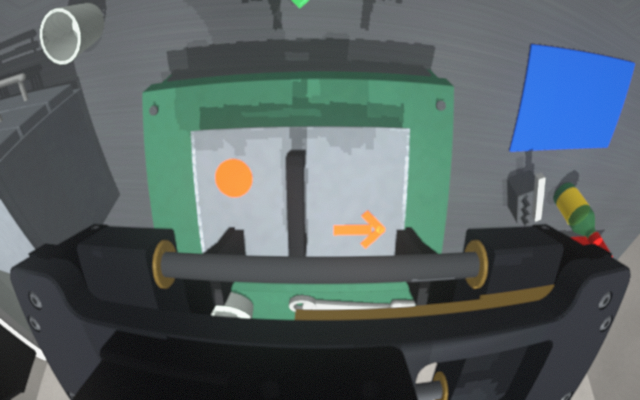

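The wrist view shows the bar at u≈296, rows 150–255, with the arrow pointing right (+y). That matches the estimate once the arm's lag is allowed for, so I'll let it settle before descending.

Emit:
apply_moves(motion=[{"gripper": 1, "tx": 0, "ty": 0, "tz": 0.02, "wx": 0, "wy": 0, "wz": 0}, {"gripper": 1, "tx": 0, "ty": 0, "tz": 0.03, "wx": 0, "wy": 0, "wz": 0}, {"gripper": 1, "tx": 0, "ty": 0, "tz": 0.03, "wx": 0, "wy": 0, "wz": 0}, {"gripper": 1, "tx": 0, "ty": 0, "tz": 0.03, "wx": 0, "wy": 0, "wz": 0}])

```text
clock: 2.55
tcp_pos: [0.5498, -0.1995, 0.2147]
tool_rot: [-0.026, 0.971, 0.008, 0.238]
contact_force: [-0.1, 1.0, 0.5]
finger_gap: 0.999
finger_force: 0.0
```

Run:
```python
from h import *
st();to(tcpg,G)
s=arm.observe();m=arm.camera_model('wrist');im,d=snap('wrist')
T=np.eye(4);T[:3,:3]=R.from_quat(s['tool_rot']).as_matrix();T[:3,3]=s['tcp_pos'];C=T@m['T_tool_cam']
K=m['mtx'];v,u=np.mgrid[:400,:640];x=(u-K[0,2])/K[0,0];y=(v-K[1,2])/K[0,0];th=np.hypot(x,y)+1e-9
t=np.tan(th)/th;P=np.stack([x*t*d,y*t*d,d],-1)@C[:3,:3].T+C[:3,3]
L=(P-grip)@np.c_[-G[:,0],G[:,1],-G[:,2]]
ok=(d>0)&(abs(L[...,0])<.06)&(abs(L[...,1])<.03)&(v<215)
hnd=ok&(abs(L[...,2])<.015);q=L[hnd];print('handle y',np.percentile(q[:,1],[2,50,98]),'x',np.percentile(q[:,0],[2,98]),'z',np.percentile(q[:,2],[5,50,95]),len(q))
f=ok&(abs(L[...,2]+.036)<.01);q=L[f];print('front z',np.median(q[:,2]),len(q)); A=np.c_[q[:,:2],np.ones(len(q))];print(np.linalg.lstsq(A,q[:,2],rcond=None)[0])
```

```text
2.55 [ 0.5498 -0.1995  0.2147] F [-0.09  0.95  0.49] M [-0.06  0.54  0.03] gap 0.9994370392065498 0.0
shift [-0.0017 -0.0178  0.0642] turn [ 0.0018 -0.0081 -0.0033]
handle y [-0.00719968 -0.00032298  0.00601267] x [-0.04453507 -0.00847624] z [-0.00433931  0.00591243  0.00711628] 1195
front z -0.03584112922519533 4671
[-0.00173215  0.00033207 -0.03587413]
```

The close-up agrees with the first measurement to within 0.5 mm. Next is centring and descending.

Emit:
apply_moves(motion=[{"gripper": 1, "tx": -0.0017, "ty": -0.018, "tz": 0.01, "wx": 0.002, "wy": -0.008, "wz": -0.003}, {"gripper": 1, "tx": -0.0017, "ty": -0.018, "tz": 0.025, "wx": 0.002, "wy": -0.008, "wz": -0.003}, {"gripper": 1, "tx": -0.0017, "ty": -0.018, "tz": 0.045, "wx": 0.002, "wy": -0.008, "wz": -0.003}, {"gripper": 1, "tx": -0.0017, "ty": -0.018, "tz": 0.064, "wx": 0.002, "wy": -0.008, "wz": -0.003}, {"gripper": 1, "tx": -0.0017, "ty": -0.018, "tz": 0.064, "wx": 0.002, "wy": -0.008, "wz": -0.003}])

```text
clock: 3.1
tcp_pos: [0.5819, -0.2143, 0.1575]
tool_rot: [-0.028, 0.97, 0.008, 0.241]
contact_force: [-0.3, -0.4, 0.3]
finger_gap: 0.998
finger_force: 0.0
```

Run:
```python
from h import *
st();to(tcpg,G)
```

```text
3.1 [ 0.5819 -0.2143  0.1575] F [-0.25 -0.39  0.26] M [-0.03  0.58 -0.02] gap 0.9980844481881764 0.0
shift [-0.0004 -0.001  -0.001 ] turn [ 0.0021 -0.0017  0.0007]
```

Emit:
apply_moves(motion=[{"gripper": 1, "tx": 0, "ty": -0.0007, "tz": -0.001, "wx": 0.002, "wy": -0.002, "wz": 0}, {"gripper": -1, "tx": 0, "ty": -0.0007, "tz": -0.001, "wx": 0.002, "wy": -0.002, "wz": 0}, {"gripper": -1, "tx": 0, "ty": -0.0007, "tz": -0.001, "wx": 0.002, "wy": -0.002, "wz": 0}, {"gripper": -1, "tx": 0, "ty": -0.0007, "tz": -0.001, "wx": 0.002, "wy": -0.002, "wz": 0}, {"gripper": -1, "tx": 0, "ty": -0.0007, "tz": -0.001, "wx": 0.002, "wy": -0.002, "wz": 0}], grip_force=30)

```text
clock: 3.6
tcp_pos: [0.582, -0.2156, 0.16]
tool_rot: [-0.027, 0.97, 0.006, 0.243]
contact_force: [-0.1, -0.2, -0.6]
finger_gap: 0.726
finger_force: 0.0
```

Emit:
apply_moves(motion=[{"gripper": -1, "tx": 0, "ty": 0, "tz": 0, "wx": 0, "wy": 0, "wz": 0}, {"gripper": -1, "tx": 0, "ty": 0, "tz": 0, "wx": 0, "wy": 0, "wz": 0}, {"gripper": -1, "tx": 0, "ty": 0, "tz": 0, "wx": 0, "wy": 0, "wz": 0}])

```text
clock: 3.9
tcp_pos: [0.5818, -0.2158, 0.1595]
tool_rot: [-0.027, 0.97, 0.006, 0.243]
contact_force: [0.1, -0.0, -0.0]
finger_gap: 0.446
finger_force: 0.0
```

```bash
cat >> h.py <<'E'
def ff():
    s=arm.observe();print('F in cover axes',np.round(np.c_[-G[:,0],G[:,1],-G[:,2]].T@s['contact_force'],2),'pos rel grasp',np.round(1e3*np.c_[-G[:,0],G[:,1],-G[:,2]].T@(s['tcp_pos']-tcpg),2))
E
python3 - <<'E'
from h import *
st();to(tcpg,G);ff()
E
```

```text
3.9 [ 0.5818 -0.2158  0.1595] F [ 0.13 -0.02 -0.03] M [-0.02  0.6   0.01] gap 0.4455427358494165 0.0
shift [0.0004 0.0004 0.0009] turn [-0.0018  0.0021  0.0005]
F in cover axes [ 0.1  -0.03 -0.09] pos rel grasp [ 0.41 -0.43  0.88]
```

Emit:
apply_moves(motion=[{"gripper": -1, "tx": 0, "ty": 0, "tz": 0, "wx": 0, "wy": 0, "wz": 0}, {"gripper": -1, "tx": 0, "ty": 0, "tz": 0, "wx": 0, "wy": 0, "wz": 0}, {"gripper": -1, "tx": 0, "ty": 0, "tz": 0, "wx": 0, "wy": 0, "wz": 0}, {"gripper": -1, "tx": 0, "ty": 0, "tz": 0, "wx": 0, "wy": 0, "wz": 0}, {"gripper": -1, "tx": 0, "ty": 0, "tz": 0, "wx": 0, "wy": 0, "wz": 0}])

```text
clock: 4.4
tcp_pos: [0.5818, -0.2158, 0.1595]
tool_rot: [-0.027, 0.97, 0.006, 0.243]
contact_force: [-0.1, 0.0, 0.4]
finger_gap: 0.153
finger_force: 30.0
```

Run:
```python
from h import *
st();ff()
```

```text
4.4 [ 0.5818 -0.2158  0.1595] F [-0.14  0.04  0.37] M [ 0.04  0.62 -0.02] gap 0.1528634638428092 30.000661304220557
F in cover axes [0.05 0.05 0.39] pos rel grasp [ 0.4  -0.39  0.89]
```

Emit:
apply_moves(motion=[{"gripper": -1, "tx": 0, "ty": 0, "tz": -0.001, "wx": 0, "wy": 0, "wz": 0}, {"gripper": -1, "tx": 0, "ty": 0.003, "tz": -0.001, "wx": 0, "wy": 0, "wz": 0}, {"gripper": -1, "tx": 0, "ty": 0.006, "tz": -0.001, "wx": 0, "wy": 0, "wz": 0}, {"gripper": -1, "tx": 0, "ty": 0.009, "tz": -0.001, "wx": 0, "wy": 0, "wz": 0}, {"gripper": -1, "tx": 0, "ty": 0.012, "tz": -0.001, "wx": 0, "wy": 0, "wz": 0}])

```text
clock: 4.9
tcp_pos: [0.5803, -0.2032, 0.16]
tool_rot: [-0.027, 0.97, 0.006, 0.242]
contact_force: [0.7, 0.3, -3.4]
finger_gap: 0.156
finger_force: 30.0
```

Run:
```python
from h import *
st();ff()
```

```text
4.9 [ 0.5803 -0.2032  0.16  ] F [ 0.68  0.27 -3.42] M [0.06 0.94 0.06] gap 0.1564738950884328 30.002351319417357
F in cover axes [-0.99  0.24 -3.34] pos rel grasp [1.000e-02 1.224e+01 1.710e+00]
```

Emit:
apply_moves(motion=[{"gripper": -1, "tx": 0, "ty": 0.001, "tz": 0, "wx": 0, "wy": 0, "wz": 0}, {"gripper": -1, "tx": 0, "ty": 0.002, "tz": 0, "wx": 0, "wy": 0, "wz": 0}, {"gripper": -1, "tx": 0, "ty": 0.003, "tz": 0, "wx": 0, "wy": 0, "wz": 0}, {"gripper": -1, "tx": 0, "ty": 0.004, "tz": 0, "wx": 0, "wy": 0, "wz": 0}])

```text
clock: 5.3
tcp_pos: [0.5798, -0.1996, 0.1598]
tool_rot: [-0.027, 0.97, 0.006, 0.242]
contact_force: [-0.6, 0.5, -4.5]
finger_gap: 0.157
finger_force: 30.0
```

Emit:
apply_moves(motion=[{"gripper": -1, "tx": 0, "ty": 0.001, "tz": 0, "wx": 0, "wy": 0, "wz": 0}, {"gripper": -1, "tx": 0, "ty": 0.002, "tz": 0, "wx": 0, "wy": 0, "wz": 0}, {"gripper": -1, "tx": 0, "ty": 0.003, "tz": 0, "wx": 0, "wy": 0, "wz": 0}])

```text
clock: 5.6
tcp_pos: [0.5801, -0.1968, 0.1602]
tool_rot: [-0.027, 0.97, 0.006, 0.243]
contact_force: [-0.4, -0.3, -5.2]
finger_gap: 0.16
finger_force: 30.0
```

Emit:
apply_moves(motion=[{"gripper": -1, "tx": 0, "ty": 0.001, "tz": 0, "wx": 0, "wy": 0, "wz": 0}, {"gripper": -1, "tx": 0, "ty": 0.002, "tz": 0, "wx": 0, "wy": 0, "wz": 0}, {"gripper": -1, "tx": 0, "ty": 0.003, "tz": 0, "wx": 0, "wy": 0, "wz": 0}])

```text
clock: 5.9
tcp_pos: [0.5801, -0.1938, 0.1604]
tool_rot: [-0.027, 0.97, 0.006, 0.243]
contact_force: [-0.9, -0.8, -5.1]
finger_gap: 0.156
finger_force: 30.0
```

Emit:
apply_moves(motion=[{"gripper": -1, "tx": 0, "ty": 0.001, "tz": 0, "wx": 0, "wy": 0, "wz": 0}, {"gripper": -1, "tx": 0, "ty": 0.002, "tz": 0, "wx": 0, "wy": 0, "wz": 0}, {"gripper": -1, "tx": 0, "ty": 0.003, "tz": 0, "wx": 0, "wy": 0, "wz": 0}])

```text
clock: 6.2
tcp_pos: [0.58, -0.191, 0.1604]
tool_rot: [-0.027, 0.97, 0.006, 0.243]
contact_force: [0.3, -1.1, -5.7]
finger_gap: 0.156
finger_force: 30.0
```

Emit:
apply_moves(motion=[{"gripper": -1, "tx": 0, "ty": 0.001, "tz": 0, "wx": 0, "wy": 0, "wz": 0}, {"gripper": -1, "tx": 0, "ty": 0.002, "tz": 0, "wx": 0, "wy": 0, "wz": 0}, {"gripper": -1, "tx": 0, "ty": 0.003, "tz": 0, "wx": 0, "wy": 0, "wz": 0}])

```text
clock: 6.5
tcp_pos: [0.5799, -0.1904, 0.1608]
tool_rot: [-0.026, 0.97, 0.004, 0.244]
contact_force: [0.1, -6.4, -6.1]
finger_gap: 0.149
finger_force: 30.0
```

Emit:
apply_moves(motion=[{"gripper": -1, "tx": 0, "ty": 0.0005, "tz": 0, "wx": 0, "wy": 0, "wz": 0}, {"gripper": -1, "tx": 0, "ty": 0.001, "tz": 0, "wx": 0, "wy": 0, "wz": 0}, {"gripper": -1, "tx": 0, "ty": 0.001, "tz": 0, "wx": 0, "wy": 0, "wz": 0}])

```text
clock: 6.8
tcp_pos: [0.5798, -0.1903, 0.1609]
tool_rot: [-0.025, 0.969, 0.004, 0.244]
contact_force: [-0.2, -6.9, -5.9]
finger_gap: 0.155
finger_force: 30.0
```

Run:
```python
from h import *
st();ff();to(tcpg,G)
```

```text
6.8 [ 0.5798 -0.1903  0.1609] F [-0.19 -6.93 -5.89] M [-1.28  1.35 -0.82] gap 0.15509872690716062 30.039348592981696
F in cover axes [-3.27 -6.91 -4.93] pos rel grasp [ 0.61 25.2   2.41]
shift [ 0.0006 -0.0252  0.0026] turn [-0.0073  0.004  -0.0023]
```

Emit:
apply_moves(motion=[{"gripper": -1, "tx": 0, "ty": 0.001, "tz": 0.0005, "wx": 0, "wy": 0, "wz": 0}, {"gripper": -1, "tx": 0, "ty": 0.0015, "tz": 0.0005, "wx": 0, "wy": 0, "wz": 0}, {"gripper": -1, "tx": 0, "ty": 0.0015, "tz": 0.0005, "wx": 0, "wy": 0, "wz": 0}])

```text
clock: 7.1
tcp_pos: [0.5799, -0.1901, 0.1608]
tool_rot: [-0.024, 0.969, 0.003, 0.244]
contact_force: [-1.8, -8.3, -4.3]
finger_gap: 0.157
finger_force: 30.0
```

Run:
```python
from h import *
st();ff();to(tcpg,G)
```

```text
7.1 [ 0.5799 -0.1901  0.1608] F [-1.78 -8.31 -4.26] M [-1.61  1.48 -1.06] gap 0.15703956445257647 30.039591109380126
F in cover axes [-3.98 -8.2  -2.71] pos rel grasp [ 0.63 25.32  2.23]
shift [ 0.0006 -0.0253  0.0025] turn [-0.0095  0.0047 -0.0034]
```

The stop is at about 25.3 mm: 8 N with no further motion. I'll relax the push, then lift straight out.

Emit:
apply_moves(motion=[{"gripper": -1, "tx": 0, "ty": -0.003, "tz": 0, "wx": 0, "wy": 0, "wz": 0}, {"gripper": -1, "tx": 0, "ty": -0.0045, "tz": 0, "wx": 0, "wy": 0, "wz": 0}, {"gripper": -1, "tx": 0, "ty": -0.0045, "tz": 0, "wx": 0, "wy": 0, "wz": 0}, {"gripper": -1, "tx": 0, "ty": -0.0045, "tz": -0.002, "wx": 0, "wy": 0, "wz": 0}, {"gripper": -1, "tx": 0, "ty": -0.0045, "tz": -0.004, "wx": 0, "wy": 0, "wz": 0}])

```text
clock: 7.6
tcp_pos: [0.5782, -0.1903, 0.1634]
tool_rot: [-0.027, 0.97, 0.006, 0.243]
contact_force: [-0.2, -3.7, -6.8]
finger_gap: 0.155
finger_force: 30.1
```

Run:
```python
from h import *
st();ff();to(tcpg,G)
```

```text
7.6 [ 0.5782 -0.1903  0.1634] F [-0.2  -3.7  -6.79] M [-0.92  1.27 -0.55] gap 0.1545812912095787 30.11663700453937
F in cover axes [-3.55 -3.68 -5.81] pos rel grasp [ 0.4  25.31  5.34]
shift [ 0.0004 -0.0253  0.0054] turn [-0.0025  0.0022  0.0004]
```

Emit:
apply_moves(motion=[{"gripper": -1, "tx": 0, "ty": -0.0008, "tz": 0, "wx": 0, "wy": 0, "wz": 0}, {"gripper": -1, "tx": 0, "ty": -0.0008, "tz": -0.002, "wx": 0, "wy": 0, "wz": 0}, {"gripper": -1, "tx": 0, "ty": -0.0008, "tz": -0.004, "wx": 0, "wy": 0, "wz": 0}, {"gripper": -1, "tx": 0, "ty": -0.0008, "tz": -0.006, "wx": 0, "wy": 0, "wz": 0}])

```text
clock: 8.0
tcp_pos: [0.5752, -0.1891, 0.1685]
tool_rot: [-0.028, 0.97, 0.007, 0.242]
contact_force: [0.9, 0.1, -5.2]
finger_gap: 0.158
finger_force: 30.0
```

Run:
```python
from h import *
st();ff();to(tcpg,G)
```

```text
8.0 [ 0.5752 -0.1891  0.1685] F [ 0.88  0.11 -5.2 ] M [-0.01  1.22  0.03] gap 0.15845679952877503 29.99988477677107
F in cover axes [-1.66  0.06 -5.  ] pos rel grasp [ 0.14 26.64 11.23]
shift [ 0.0002 -0.0266  0.0112] turn [0.0012 0.001  0.0021]
```

Coming free. I'll lift on along the normal.

Emit:
apply_moves(motion=[{"gripper": -1, "tx": 0, "ty": 0, "tz": -0.004, "wx": 0, "wy": 0, "wz": 0}, {"gripper": -1, "tx": 0, "ty": 0, "tz": -0.01, "wx": 0, "wy": 0, "wz": 0}, {"gripper": -1, "tx": 0, "ty": 0, "tz": -0.02, "wx": 0, "wy": 0, "wz": 0}, {"gripper": -1, "tx": 0, "ty": 0, "tz": -0.04, "wx": 0, "wy": 0, "wz": 0}, {"gripper": -1, "tx": 0, "ty": 0, "tz": -0.06, "wx": 0, "wy": 0, "wz": 0}])

```text
clock: 8.5
tcp_pos: [0.5463, -0.1923, 0.2224]
tool_rot: [-0.027, 0.97, 0.006, 0.243]
contact_force: [0.3, -0.5, -6.4]
finger_gap: 0.159
finger_force: 30.0
```

Run:
```python
from h import *
st();ff()
# place pose: mat centre/yaw
ym=np.radians(10.2);F=frame(ym,0);pm=np.array([.4984,.1966,.005+.058-.019])
print(pm)
to(pm+[0,0,.17],F)
a,_=snap('scene');cv2.imwrite('pics/s2.png',a[80:330,100:480,::-1])
```

```text
8.5 [ 0.5463 -0.1923  0.2224] F [ 0.29 -0.54 -6.41] M [-0.02  1.12  0.01] gap 0.15930511300270217 29.999057482928038
F in cover axes [-2.78 -0.56 -5.78] pos rel grasp [-0.13 25.07 72.41]
[0.4984 0.1966 0.044 ]
shift [ 0.0269  0.391  -0.0055] turn [-0.0314  0.4894 -0.1196]
```

View pics/s2.png

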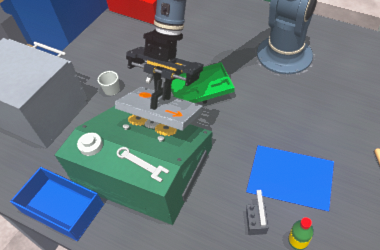

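The scene view shows the cover held clear of the gearbox, with both studs bare and the ledge items undisturbed. Now for the transfer to the mat.

Emit:
apply_moves(motion=[{"gripper": -1, "tx": 0.002, "ty": 0.025, "tz": -0.02, "wx": 0, "wy": 0.03, "wz": 0}, {"gripper": -1, "tx": 0.006, "ty": 0.06, "tz": -0.025, "wx": -0.005, "wy": 0.1, "wz": -0.02}, {"gripper": -1, "tx": 0.01, "ty": 0.1, "tz": -0.025, "wx": -0.01, "wy": 0.17, "wz": -0.04}, {"gripper": -1, "tx": 0.013, "ty": 0.14, "tz": -0.025, "wx": -0.013, "wy": 0.24, "wz": -0.06}, {"gripper": -1, "tx": 0.016, "ty": 0.18, "tz": -0.025, "wx": -0.017, "wy": 0.31, "wz": -0.075}])

```text
clock: 9.05
tcp_pos: [0.511, -0.0125, 0.2369]
tool_rot: [-0.066, 0.994, 0.001, 0.09]
contact_force: [0.5, 0.6, -6.2]
finger_gap: 0.16
finger_force: 30.0
```

```bash
cat >> h.py <<'E'
F=frame(np.radians(10.2),0);pm=np.array([.4984,.1966,.045])
E
python3 - <<'E'
from h import *
st();to(pm+[0,0,.13],F)
E
```

```text
9.05 [ 0.511  -0.0125  0.2369] F [ 0.46  0.58 -6.17] M [ 0.    0.39 -0.01] gap 0.15980791307937897 29.992143167182803
shift [-0.004   0.2096  0.0614] turn [-0.0144  0.1796 -0.0455]
```

Emit:
apply_moves(motion=[{"gripper": -1, "tx": -0.001, "ty": 0.045, "tz": 0.005, "wx": -0.003, "wy": 0.05, "wz": -0.01}, {"gripper": -1, "tx": -0.002, "ty": 0.09, "tz": 0.015, "wx": -0.006, "wy": 0.1, "wz": -0.025}, {"gripper": -1, "tx": -0.003, "ty": 0.135, "tz": 0.03, "wx": -0.01, "wy": 0.15, "wz": -0.04}, {"gripper": -1, "tx": -0.004, "ty": 0.175, "tz": 0.045, "wx": -0.014, "wy": 0.18, "wz": -0.0455}, {"gripper": -1, "tx": -0.004, "ty": 0.21, "tz": 0.061, "wx": -0.014, "wy": 0.18, "wz": -0.0455}])

```text
clock: 9.55
tcp_pos: [0.4999, 0.1987, 0.1745]
tool_rot: [-0.089, 0.996, 0.001, 0.001]
contact_force: [0.4, 0.3, -5.9]
finger_gap: 0.153
finger_force: 30.0
```

Emit:
apply_moves(motion=[{"gripper": -1, "tx": 0, "ty": 0, "tz": 0, "wx": 0, "wy": 0, "wz": 0}, {"gripper": -1, "tx": 0, "ty": 0, "tz": 0, "wx": 0, "wy": 0, "wz": 0}, {"gripper": -1, "tx": 0, "ty": 0, "tz": 0, "wx": 0, "wy": 0, "wz": 0}])

```text
clock: 9.85
tcp_pos: [0.4993, 0.1944, 0.1749]
tool_rot: [-0.088, 0.996, -0.0, 0.001]
contact_force: [-0.1, -0.8, -5.2]
finger_gap: 0.157
finger_force: 30.0
```

Run:
```python
from h import *
st();to(pm+[0,0,.03],F)
im,d=snap('top');im,P,d=cloud('top');cv2.imwrite('pics/t2.png',cv2.resize(im[120:280,180:400,::-1],None,fx=3,fy=3))
im,d=snap('wrist');cv2.imwrite('pics/w2.png',im[:,:,::-1])
```

```text
9.85 [0.4993 0.1944 0.1749] F [-0.15 -0.84 -5.16] M [-0.04  0.09 -0.06] gap 0.1574710418081474 29.99357007443905
shift [0.0007 0.0024 0.0999] turn [-0.0008  0.0015 -0.0017]
```

View pics/w2.png

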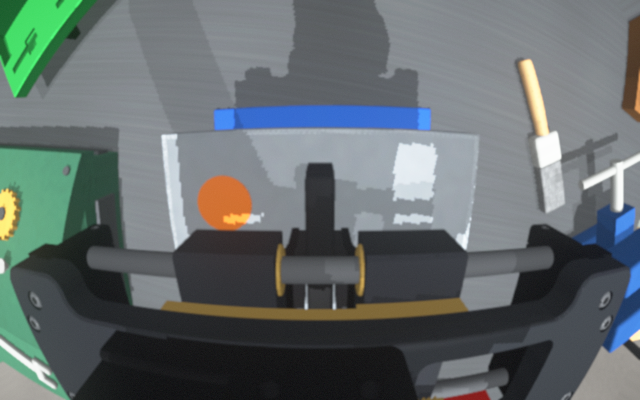

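The wrist view shows the cover (u 162–479) centred over the mat (u 214–431) and parallel to it. I'll check the cover's tilt and offset in the tool frame from the depth image.

Run:
```python
from h import *
z=np.load('pics/wrist.npz');im,d,K=z['im'],z['d'],z['K'];C=arm.camera_model('wrist')['T_tool_cam']
v,u=np.mgrid[:400,:640];x=(u-K[0,2])/K[0,0];y=(v-K[1,2])/K[0,0];th=np.hypot(x,y)+1e-9
t=np.tan(th)/th;P=np.stack([x*t*d,y*t*d,d],-1)@C[:3,:3].T+C[:3,3]
k=(d>0)&(v>125)&(v<235)&(u>150)&(u<490)&(abs(P[...,2]-.017)<.012)
q=P[k];A=np.c_[q[:,:2],np.ones(len(q))];co=np.linalg.lstsq(A,q[:,2],rcond=None)[0];print('plane',co,np.std(q[:,2]-A@co),len(q))
print('x max',np.percentile(q[:,0],[99,99.8]),'y',np.percentile(q[:,1],[.3,99.7]))
e=[];
for c in range(190,460,10):
    s=q[np.abs(u[k]-c)<5]; e.append((np.median(s[:,1]),np.percentile(s[:,0],99)))
print('near edge fit',np.polyfit(*np.array(e).T,1))
h=(d>0)&(v>155)&(v<225)&(abs(P[...,1])<.02)&(abs(P[...,2]+.025)<.008);print('bar x max',np.percentile(P[h][:,0],[98]),'y',np.percentile(P[h][:,1],[3,97]),'z',np.median(P[h][:,2]))
```

```text
plane [-0.00773235 -0.00267484  0.01784046] 0.0007935013873154805 29252
x max [0.06493875 0.06536313] y [-0.09988781  0.09883487]
near edge fit [-5.69836945e-05  6.48435096e-02]
bar x max [0.0449379] y [-0.00714714  0.00599002] z -0.02413868142057074
```

Emit:
apply_moves(motion=[{"gripper": -1, "tx": 0.0007, "ty": 0.0024, "tz": 0.025, "wx": 0, "wy": 0, "wz": 0}, {"gripper": -1, "tx": 0.0007, "ty": 0.0024, "tz": 0.055, "wx": 0, "wy": 0, "wz": 0}, {"gripper": -1, "tx": 0.0007, "ty": 0.0024, "tz": 0.085, "wx": 0, "wy": 0, "wz": 0}, {"gripper": -1, "tx": 0.0007, "ty": 0.0024, "tz": 0.105, "wx": 0, "wy": 0, "wz": 0}, {"gripper": -1, "tx": 0.0007, "ty": 0.0024, "tz": 0.115, "wx": 0, "wy": 0, "wz": 0}])

```text
clock: 10.45
tcp_pos: [0.4972, 0.1962, 0.0582]
tool_rot: [-0.088, 0.996, -0.001, -0.001]
contact_force: [-0.8, -0.0, -5.3]
finger_gap: 0.16
finger_force: 30.0
```

Emit:
apply_moves(motion=[{"gripper": -1, "tx": 0, "ty": 0, "tz": 0.003, "wx": 0, "wy": 0, "wz": 0}, {"gripper": -1, "tx": 0, "ty": 0, "tz": 0.006, "wx": 0, "wy": 0, "wz": 0}, {"gripper": -1, "tx": 0, "ty": 0, "tz": 0.009, "wx": 0, "wy": 0, "wz": 0}, {"gripper": -1, "tx": 0, "ty": 0, "tz": 0.009, "wx": 0, "wy": 0, "wz": 0}, {"gripper": -1, "tx": 0, "ty": 0, "tz": 0.009, "wx": 0, "wy": 0, "wz": 0}])

```text
clock: 10.95
tcp_pos: [0.4979, 0.1978, 0.0509]
tool_rot: [-0.089, 0.996, -0.0, 0.001]
contact_force: [-0.1, 0.0, -6.0]
finger_gap: 0.156
finger_force: 30.0
```

Run:
```python
from h import *
st();to(pm,F)
```

```text
10.95 [0.4979 0.1978 0.0509] F [-0.05  0.04 -6.03] M [ 0.02  0.06 -0.05] gap 0.15641372709592566 29.993722988292575
shift [-0.0002 -0.0012  0.0059] turn [-0.0003  0.0011  0.0001]
```

Emit:
apply_moves(motion=[{"gripper": -1, "tx": 0, "ty": -0.001, "tz": 0.001, "wx": 0, "wy": 0, "wz": 0}, {"gripper": -1, "tx": 0, "ty": -0.001, "tz": 0.002, "wx": 0, "wy": 0, "wz": 0}, {"gripper": -1, "tx": 0, "ty": -0.001, "tz": 0.003, "wx": 0, "wy": 0, "wz": 0}, {"gripper": -1, "tx": 0, "ty": -0.001, "tz": 0.004, "wx": 0, "wy": 0, "wz": 0}, {"gripper": -1, "tx": 0, "ty": -0.001, "tz": 0.005, "wx": 0, "wy": 0, "wz": 0}])

```text
clock: 11.45
tcp_pos: [0.4977, 0.1966, 0.0453]
tool_rot: [-0.089, 0.996, -0.0, -0.0]
contact_force: [-0.0, -0.5, -4.4]
finger_gap: 0.156
finger_force: 30.0
```

Emit:
apply_moves(motion=[{"gripper": -1, "tx": 0, "ty": 0, "tz": 0.0005, "wx": 0, "wy": 0, "wz": 0}, {"gripper": -1, "tx": 0, "ty": 0, "tz": 0.001, "wx": 0, "wy": 0, "wz": 0}, {"gripper": -1, "tx": 0, "ty": 0, "tz": 0.001, "wx": 0, "wy": 0, "wz": 0}, {"gripper": -1, "tx": 0, "ty": 0, "tz": 0.001, "wx": 0, "wy": 0, "wz": 0}])

```text
clock: 11.85
tcp_pos: [0.4976, 0.1966, 0.0447]
tool_rot: [-0.089, 0.996, -0.0, -0.0]
contact_force: [-3.0, -0.0, 1.8]
finger_gap: 0.157
finger_force: 30.0
```

Contact is made: the arm no longer carries the weight. Releasing.

Emit:
apply_moves(motion=[{"gripper": 0, "tx": 0, "ty": 0, "tz": 0, "wx": 0, "wy": 0, "wz": 0}, {"gripper": 0, "tx": 0, "ty": 0, "tz": 0, "wx": 0, "wy": 0, "wz": 0}, {"gripper": 0, "tx": 0, "ty": 0, "tz": 0, "wx": 0, "wy": 0, "wz": 0}, {"gripper": 0, "tx": 0, "ty": 0, "tz": 0, "wx": 0, "wy": 0, "wz": 0}, {"gripper": 0, "tx": 0, "ty": 0, "tz": 0, "wx": 0, "wy": 0, "wz": 0}])

```text
clock: 12.35
tcp_pos: [0.498, 0.1967, 0.0444]
tool_rot: [-0.089, 0.996, -0.0, 0.0]
contact_force: [-0.3, 0.2, -0.5]
finger_gap: 0.476
finger_force: 0.0
```

Emit:
apply_moves(motion=[{"gripper": 0, "tx": 0, "ty": 0, "tz": -0.01, "wx": 0, "wy": 0, "wz": 0}, {"gripper": 0, "tx": 0, "ty": 0, "tz": -0.03, "wx": 0, "wy": 0, "wz": 0}, {"gripper": 0, "tx": 0, "ty": 0, "tz": -0.06, "wx": 0, "wy": 0, "wz": 0}, {"gripper": 0, "tx": 0, "ty": 0, "tz": -0.1, "wx": 0, "wy": 0, "wz": 0}, {"gripper": 0, "tx": 0, "ty": 0, "tz": -0.14, "wx": 0, "wy": 0, "wz": 0}])

```text
clock: 12.85
tcp_pos: [0.4974, 0.1965, 0.1863]
tool_rot: [-0.089, 0.996, -0.0, -0.0]
contact_force: [1.2, 0.9, 0.6]
finger_gap: 0.497
finger_force: 0.0
```

Emit:
apply_moves(motion=[{"gripper": 0, "tx": 0.05, "ty": 0, "tz": -0.02, "wx": 0, "wy": 0, "wz": 0}, {"gripper": 0, "tx": 0.05, "ty": 0, "tz": -0.02, "wx": 0, "wy": 0, "wz": 0}, {"gripper": 0, "tx": 0.05, "ty": 0, "tz": -0.02, "wx": 0, "wy": 0, "wz": 0}])

```text
clock: 13.15
tcp_pos: [0.448, 0.1879, 0.2056]
tool_rot: [-0.089, 0.996, 0.0, 0.001]
contact_force: [0.2, 1.0, -0.6]
finger_gap: 0.497
finger_force: 0.0
```

Run:
```python
from h import *
st()
im,d=snap('wrist');a,_=snap('scene');cv2.imwrite('pics/f.png',np.vstack([im[:250],a[80:350]])[:,:,::-1])
z=np.load('pics/wrist.npz');d,K=z['d'],z['K'];s=arm.observe();T=np.eye(4);T[:3,:3]=R.from_quat(s['tool_rot']).as_matrix();T[:3,3]=s['tcp_pos'];C=T@arm.camera_model('wrist')['T_tool_cam']
v,u=np.mgrid[:400,:640];x=(u-K[0,2])/K[0,0];y=(v-K[1,2])/K[0,0];th=np.hypot(x,y)+1e-9
t=np.tan(th)/th;P=np.stack([x*t*d,y*t*d,d],-1)@C[:3,:3].T+C[:3,3]
k=(d>0)&(abs(P[...,2]-.027)<.006)&(abs(P[...,0]-.498)<.12)&(abs(P[...,1]-.197)<.15)&(v<240);q=P[k]
print(cv2.minAreaRect((q[:,:2]*1000).astype(np.float32)),q[:,2].mean());A=np.c_[q[:,:2],np.ones(len(q))];print(np.linalg.lstsq(A,q[:,2],rcond=None)[0])
```

```text
13.15 [0.448  0.1879 0.2056] F [ 0.22  0.98 -0.64] M [0.06 0.   0.02] gap 0.49701988528486307 0.0
((476.4720458984375, 191.93478393554688), (87.00943756103516, 200.870361328125), 10.171008110046387) 0.02542062489272641
[-0.00053373 -0.00195023  0.0260457 ]
```

View pics/f.png

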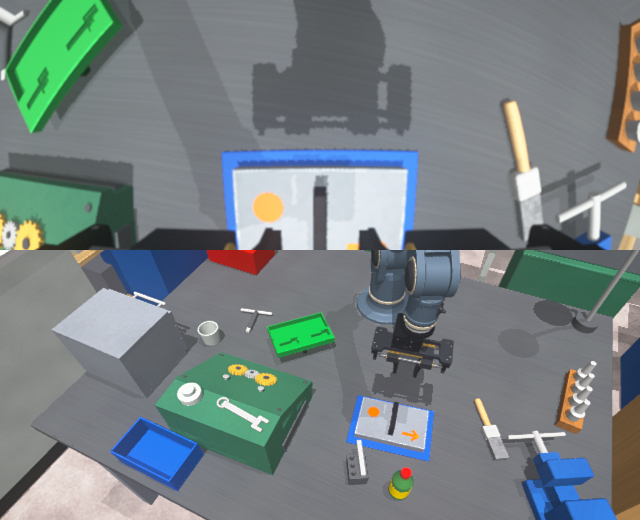

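The combined view shows the cover lying flat and centred on the mat, handle up, yaw 10.2° like the mat's, with the bystanders where they were. Handing in.

```bash
python3 -c "
from bench import arm
print(arm.finish_job())"
```

```text
the job is handed in; nothing more can be done
None
```

The cover slid about 25 mm to its stop (about 8 N at most), lifted straight off and now lies flat, handle up and centred on the blue mat; nothing else looked moved, and I handed the job in at about 13 s (no verdict was returned).

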